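Free the crane jib and hold it level over its mast

ROBOT

A 6-joint arm with a two-finger parallel gripper is mounted at the origin on the work surface; the furniture and walls round the work are solid. World frame = base frame: x ahead of the robot, y to its left, z up, the work surface at z = 0. Lengths are in m, angles in rad, forces in N, time in s.
With the tool pointing down it reaches from about 0.375 to 0.9 m from the base axis. Payload 3.1 kg.
Tool frame: the origin (TCP) lies midway between the tips of the shut fingers; the grasp point (between the pads) lies robot.grip_depth behind it (robot.grip_depth is the distance from the TCP to the grasp point, in m); z points along the fingers, y is the line along which they close (so a half turn about z gives the same grasp; the last joint's range is limited). The gripper opens to 85 mm and grips with 20 to 120 N. Pads are 22 mm wide; open, the fingers measure 114 mm over their backs; the gripper's body (76 mm by 85 mm) begins 54 mm behind the grasp point. The pads swing forward as they close: fully open they stand 13 mm farther back than shut.
Start: joints at [1.171, 0.527, 1.433, -0, 1.181, -0.178], TCP at [0.137, 0.61, 0.231] pointing down, gripper open.
Joint ranges: [-3.08, 3.08], [-0.75, 2.2], [0.22, 2.44], [-1.43, 4.57], [0, 2.65], [-2.85, 2.85]. Speed limits (rad/s): [2.79, 2.79, 3.14, 3.14, 3.14, 3.14].

INTERFACE

Orientations are given as a unit quaternion [w, x, y, z].
In Python, from workcell import robot gives the robot as it stands. The module is installed in compiled form; this text tells all that it offers. Calls block until the motion is done:
- robot.movep(position, orientation): joint-space move of the TCP to a pose.
- robot.line_to(position, ori=None, v=0.15, threshold=None): straight line of the TCP; ori=None keeps the orientation; v is the mean speed in m/s. With threshold (N) it stops when the force on the tool has changed by that much, and returns True; else False.
- robot.set_joints(angles): joint-space move.
- robot.grip(opening, force=None): finger opening in m; force is the grip in N (None keeps the last); returns when the fingers have stopped.
- robot.hold(seconds).
- robot.ik(position, orientation): joint angles nearest the present ones, or None.
- robot.sense(): the state.
- robot.snapshot(name): name is "scene" or "top" or "wrist"; returns a dict with "color" (420x560x3 uint8, red, green, blue), "range_z" (420x560 float32, m along the optical axis (not along the pixel's ray), 0 where there is no reading), "fx", "fy", "cx", "cy" (pixels), "k1" (the pictures are not rectified: a ray, as slopes to the right and down, at radius r is drawn at 1 + k1 r^2 times it, then the intrinsics apply), "rvec" (rotation vector, rad) and "tvec" (3), from world to camera coordinates, as OpenCV has them; the wrist camera has in their place "tool_from_camera" (4x4, takes a point from camera to tool coordinates, whose origin is the TCP and whose axes are the flange's). Camera axes: x right, y down, z forward; pixel columns grow to the right and rows downward; lengths in m; the calibration is good to about 2 mm. A picture is of the moment at which its call begins: read the wrist's pose just before it.
A pose or a line that the arm cannot do raises robot.IKError and nothing moves.
- robot.hand_in(): hands the job in; it is judged then, once.
The state is a dict: "clock": time; "joints": joint angles; "qvel": joint speeds; "joint_torque": joint torques, N m; "position": TCP position; "tool_rot": TCP orientation; "contact_force": force on the tool from outside, world axes, zero at the start; "ft_torque": the same for the moment, N m; "width": finger opening in m; "finger_force": force on a finger pad.
Only numpy, scipy, OpenCV 4.12 (cv2) and the standard library are available. Lean on these libraries where they do the work, as an engineer would, in place of code of your own. Each camera call takes 0.05 s, during which the arm holds its last target. There are 200 camera calls.

TASK

The yellow jib of the model tower crane lies in its wooden cradle: turn the brass wing nut a quarter turn anticlockwise so that its steel tab swings clear of the jib, then grip the jib across its red collar, which is its balance point, and lift it out level. Carry it to the crane's mast and hold it there level and still, the collar straight above the mast's pin with about 3 cm of air between them and the long end of the jib pointing the way of the red arrow on the mast's base; do not let it touch the mast. The program finishes while still holding the jib there; leave the van, the glue bottle, the blue tin and the sanding block where they are.

Things in the scene. Friction and masses are not known exactly. Their poses are not given: they have to be found in the camera images.
- wing_nut (a joint): Turn of the captive brass wing nut beside the boom, rad: 0 = its steel hold-down tab lies square across the boom (starts 0 to 0.25); grows anticlockwise seen from above; stop at 1.6; tab clear of the boom from about 1.1 on. Fixed upright axis, does not rise; friction about 0.05 N m, no spring, stays where left.
- nut_wings (a point): On the nut's axis at grip height, 86 mm above the work surface; turns with the nut. The wings are an upright plate 8 mm thick (its x), 32 mm long (its y), from 13 mm below to 8 mm above this point. Below: a 20 mm round hub, then the tab, 12 mm wide, 4 mm thick, its top 21 mm below this point, reaching 55 mm from the axis along its -y. 100 mm along the boom from the balance point, 45 mm to the left.
- jib_balance (a point): Centre of the jib's red collar = balance point (centre of mass along the jib), where to grip. Collar 40 mm long (x), 18 mm wide (y: grip across it), 25 mm high. x along the boom to its long end, z up. Jib about 0.6 kg. In the cradle this point is 47.5 mm above the work surface, with free space beside and under the collar down to the cradle's board (10 mm thick).
- jib_socket (a point): Centre of the underside of the dark round boss (22 mm across, 8 mm high) under the collar, 20.5 mm below the balance point; it belongs over the mast's pin.
- jib_tip (a point): Centre of the far (long, light) end of the yellow lattice boom, 190 mm from the balance point along the jib's x. The boom is 16 mm wide, 24 mm high; at its other end is a grey counterweight block 50 x 40 x 40 mm, 45 to 95 mm behind the balance point, its top 27.5 mm above that point, its underside flush with the boom's.
- mast_pin (a point): Top of the steel pin (10 mm across, 14 mm high) on the mast, 125 mm above the work surface. Fixed mast: yellow lattice column 42 mm square, dark ring 44 mm across under the pin, grey base plate 130 x 90 x 8 mm. x (level) points the way of the red arrow on the base plate, z up.
- mast: The crane mast, fixed; origin under the pin on the work surface, x the way of the red arrow.
- cradle: Fixed wooden cradle: board 290 x 105 x 10 mm, saddles 70 mm behind (under the counterweight) and 150 mm ahead of the balance point (the front one with lips rising 12 mm beside the boom), and the wing nut's post. Origin on the work surface below the balance point of the jib as it lies; x along the boom to its long end.
- green_van: Green model van, 30 x 116 x 44 mm, left of the cradle; bystander. Origin under its centre.
- glue: White glue bottle with red cap, 34 x 52 mm, 126 mm high, left of the cradle near the robot; bystander. Origin under its centre.
- clip_tin: Flat blue tin, 52 x 82 x 19 mm, beyond the mast; bystander. Origin under its centre.
- sanding_block: Brown sanding block, 41 x 69 x 26 mm, right of the mast; bystander. Origin under its centre.
Mind the look-alikes: they are no part of the job. Of the things that look like the mast, the smaller one is meant.

How it is judged:
By the outcome, as a careful person would: the job done as asked, in the order asked, and still so for the second after the job is handed in, while the arm keeps its last pose, push and grip.
It also fails if it takes over 54 s, if anything falls off the work surface, if the arm or the gripper's body presses on something with over 40 N, if the wrist force passes 120 N, or if a joint passes its speed limit or range.

## Working session

There is one attempt and no reset: what is moved stays moved. The work goes in short steps, each a Python script; the robot and the scene stay as the last script left them, time stands still between calls to the robot, and variables do not carry over. Pictures are saved under pics/ and viewed, at most 10 in all, crops included, and the job is handed in when it is done.

```bash
mkdir -p pics; cat > h.py <<'E'
import numpy as np, cv2
from workcell import robot
def snap(n,save=None):
    s=robot.snapshot(n)
    if save: cv2.imwrite('pics/'+save,s['color'][:,:,::-1])
    return s
def cloud(s):
    "world xyz per pixel (fixed cameras) from depth"
    h,w=s['range_z'].shape
    u,v=np.meshgrid(np.arange(w),np.arange(h))
    K=np.array([[s['fx'],0,s['cx']],[0,s['fy'],s['cy']],[0,0,1.]])
    p=cv2.undistortPoints(np.stack([u,v],-1).reshape(-1,1,2).astype(float),K,np.array([s['k1'],0,0,0,0.])).reshape(h,w,2)
    c=np.dstack([p,np.ones((h,w))])
    return c*s['range_z'][...,None], c
def world(s):
    P,c=cloud(s)
    if 'rvec' in s:
        R=cv2.Rodrigues(np.array(s['rvec'],float))[0];t=np.array(s['tvec'],float).ravel()
        return (P-t)@R, c@R, -R.T@t
    st=s['st'];T=np.array(s['tool_from_camera']);R0=quat(st['tool_rot'])
    R=R0@T[:3,:3];o=R0@T[:3,3]+np.array(st['position'])
    return P@R.T+o, c@R.T, o
def quat(q):
    from scipy.spatial.transform import Rotation as Ro
    return Ro.from_quat([q[1],q[2],q[3],q[0]]).as_matrix()
def plane(d,o,z):
    return o+d*((z-o[2])/d[...,2])[...,None]
E
cat > a.py <<'E'
from h import *
for n in('top','scene'):
    s=snap(n,n+'.png');np.save(n+'.npy',s,allow_pickle=True)
st=robot.sense();print({k:np.round(v,3) for k,v in st.items()},robot.grip_depth)
E
python3 a.py
```

```text
{'clock': np.float64(0.1), 'joints': array([ 1.17 ,  0.528,  1.434, -0.   ,  1.181, -0.178]), 'qvel': array([ 0.002, -0.001, -0.004,  0.001,  0.   , -0.001]), 'joint_torque': array([-0.0000e+00, -4.4330e+01, -1.7859e+01, -0.0000e+00,  4.0000e-03,
        0.0000e+00]), 'position': array([0.137, 0.609, 0.23 ]), 'tool_rot': array([-0.   ,  0.111,  0.994, -0.001]), 'contact_force': array([-0.492, -0.291,  0.753]), 'ft_torque': array([ 0.007, -0.057,  0.01 ]), 'finger_force': np.float64(0.0), 'width': np.float64(0.086)} 0.0187
```

View pics/top.png

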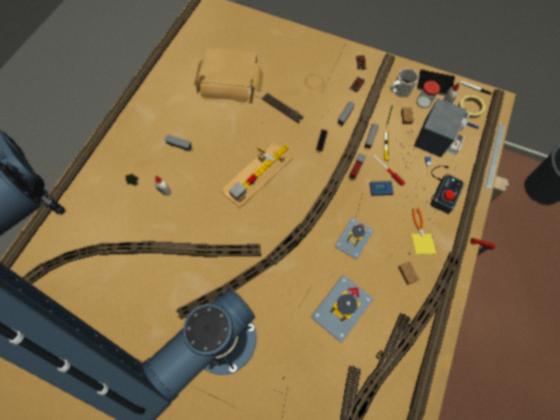

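View pics/scene.png

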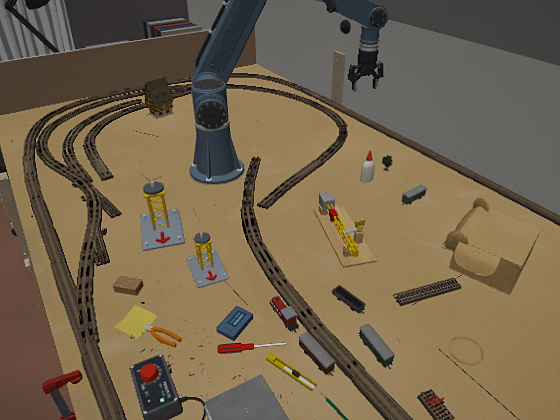

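The top view shows the jib from its counterweight (237,188) to its tip (285,149), with the red collar near (252,180) and the nut near (263,153). The smaller mast is at (355,238) in the top view and (205,255) in the scene view, with its red arrow at (211,277).

```bash
cat > b.py <<'E'
from h import *
for n in('top','scene'):
    s=np.load(n+'.npy',allow_pickle=True).item();W,d,o=world(s);hsv=cv2.cvtColor(s['color'],cv2.COLOR_RGB2HSV)
    H,S,V=cv2.split(hsv)
    red=((H<6)|(H>174))&(S>170)&(V>80); yel=(H>22)&(H<33)&(S>200)&(V>120)
    print(n,'cam',o.round(3))
    for nm,m in(('red',red),('yel',yel)):
        k,l,stt,c=cv2.connectedComponentsWithStats(m.astype(np.uint8))
        for i in range(1,k):
            if stt[i,4]>12:
                mm=l==i; print(nm,c[i].round(1),stt[i,4],np.median(W[mm],0).round(3))
    np.save(n+'_W.npy',W)
s=np.load('top.npy',allow_pickle=True).item();W,d,o=world(s)
ca,cb=s['color'][130:215,210:300],s['color'][210:265,325:385]
a=cv2.resize(ca,None,fx=4.5,fy=4.5,interpolation=2);b=cv2.resize(cb,None,fx=6,fy=6,interpolation=2)
im=np.zeros((max(a.shape[0],b.shape[0]),a.shape[1]+b.shape[1],3),np.uint8);im[:a.shape[0],:a.shape[1]]=a;im[:b.shape[0],a.shape[1]:]=b
cv2.imwrite('pics/crop1.png',im[:600,:800,::-1]);print(im.shape)
s=np.load('scene.npy',allow_pickle=True).item()
a=cv2.resize(s['color'][185:270,305:385],None,fx=5,fy=5,interpolation=2);b=cv2.resize(s['color'][220:300,175:245],None,fx=5,fy=5,interpolation=2)
im=np.zeros((425,750,3),np.uint8);im[:,:400]=a;im[:400,400:]=b
cv2.imwrite('pics/crop2.png',im[:,:,::-1])
E
python3 b.py
```

```text
top cam [-0.021 -0.192  1.36 ]
red [431.2  86.9] 178 [ 1.158 -0.345  0.099]
red [355.7 168.1] 60 [ 0.738 -0.19   0.033]
red [395.9 176.8] 62 [ 0.77  -0.342  0.018]
red [251.5 178.7] 39 [0.529 0.142 0.059]
red [158.1 179.6] 14 [0.376 0.426 0.106]
red [449.3 194.9] 79 [ 0.754 -0.533  0.058]
red [483.8 242.9] 89 [ 0.642 -0.699  0.024]
red [355.  290.4] 21 [ 0.31  -0.34   0.014]
yel [280.1 151.9] 83 [0.677 0.093 0.057]
yel [385.8 155.1] 35 [ 0.853 -0.278  0.008]
yel [263.3 167.6] 99 [0.594 0.125 0.054]
yel [336.3 309.3] 36 [ 0.21  -0.293  0.101]
yel [347.  315.8] 13 [ 0.198 -0.326  0.144]
scene cam [ 1.369 -0.596  0.862]
red [178.5  23.5] 14 [-1.786  0.598  0.145]
red [163.5  25.5] 14 [-1.78   0.487  0.147]
red [368.9 156.2] 31 [0.388 0.429 0.104]
red [333.2 211.9] 37 [0.537 0.145 0.061]
red [162.3 238.1] 55 [ 0.307 -0.331  0.014]
red [211.  275.7] 35 [ 0.535 -0.279  0.011]
red [278.4 302.9] 91 [ 0.736 -0.191  0.034]
red [234.6 347.2] 232 [ 0.78  -0.342  0.018]
red [148.  372.1] 228 [ 0.763 -0.533  0.059]
red [ 58.  379.1] 189 [ 0.648 -0.701  0.024]
red [ 75.8 378.9] 31 [ 0.655 -0.667  0.008]
red [433.4 396.6] 17 [ 1.122 -0.052  0.012]
red [434.3 400.9] 44 [ 1.136 -0.067  0.026]
red [ 69.4 417.2] 19 [ 0.653 -0.714 -0.108]
yel [157.4 197.2] 49 [ 0.255 -0.305  0.129]
yel [146.  194.8] 16 [ 0.249 -0.34   0.145]
yel [157.5 208.2] 30 [ 0.247 -0.31   0.082]
yel [339.  225.3] 103 [0.592 0.126 0.056]
yel [350.2 243.3] 128 [0.678 0.097 0.058]
yel [203.9 244.5] 50 [ 0.493 -0.266  0.1  ]
yel [207.9 256.8] 24 [ 0.492 -0.262  0.042]
yel [281.  364.6] 176 [ 0.864 -0.273  0.01 ]
yel [306.9 377.7] 27 [ 0.934 -0.245  0.01 ]
(382, 765, 3)
```

View pics/crop1.png

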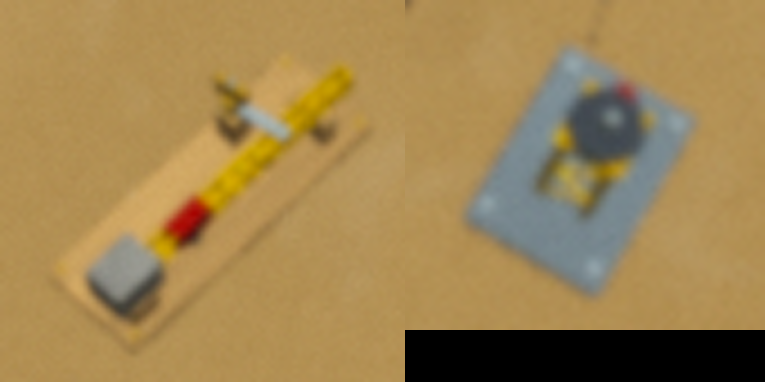

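View pics/crop2.png

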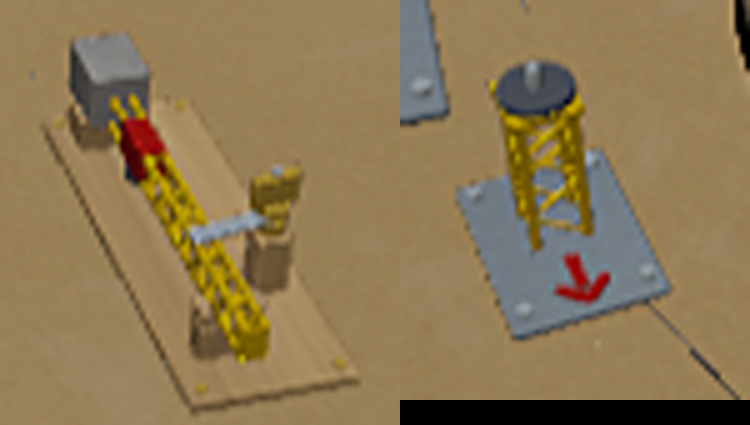

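The crops show the tab lying square across the boom at about (265,120), with the wings at (230,90) in crop 1. The mast's arrow points along the base plate's long axis, toward (582,290) in crop 2. Next I'll look at both from the wrist camera.

```bash
cat >> h.py <<'E'
def tq(psi):
    "tool down, closing axis (tool y) at heading psi"
    from scipy.spatial.transform import Rotation as Ro
    y=np.array([np.cos(psi),np.sin(psi),0]);z=np.array([0,0,-1.]);x=np.cross(y,z)
    q=Ro.from_matrix(np.stack([x,y,z],1)).as_quat();return [q[3],q[0],q[1],q[2]]
def wsnap(save):
    st=robot.sense();s=snap('wrist',save);s['st']=st;np.save(save[:-4]+'.npy',s,allow_pickle=True);return s
E
cat > c.py <<'E'
from h import *
robot.movep([0.46,-0.25,0.34],tq(np.radians(70)));robot.hold(0.2);s=wsnap('w_mast.png')
print(np.round(s['tool_from_camera'],3),robot.sense()['clock'])
robot.movep([0.56,0.13,0.34],tq(np.radians(72)));robot.hold(0.2);s=wsnap('w_jib.png')
print(robot.sense()['clock'],robot.sense()['joints'])
a=cv2.imread('pics/w_mast.png');b=cv2.imread('pics/w_jib.png')
cv2.imwrite('pics/w2.png',cv2.resize(np.hstack([a,b]),(800,300)))
E
python3 c.py
```

```text
[[ 0.    -0.957 -0.291  0.074]
 [ 1.     0.    -0.     0.   ]
 [ 0.    -0.291  0.957 -0.143]
 [ 0.     0.     0.     1.   ]] 3.5833
5.2917 [ 3.20254812e-02  3.51963714e-01  1.41826833e+00 -1.08151724e-04
  1.37133228e+00 -1.22291044e+00]
```

View pics/w2.png

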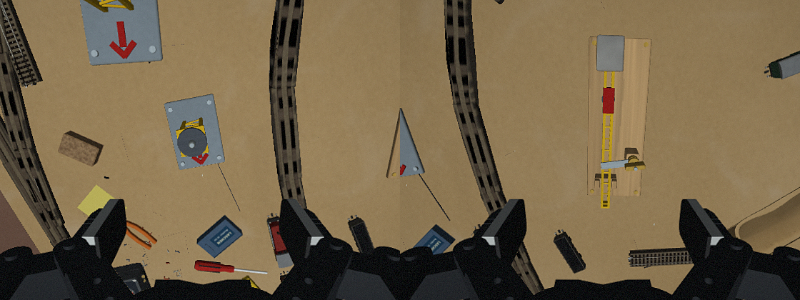

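The wrist view (shrunk) shows the mast's disc at (192,145) with its arrow at (200,158), on the left. On the right are the jib from (610,50) to (605,207), the collar at (608,100), the tab at (615,165) and the brass wings at (633,163). The wrist picture is sharp enough to measure from.

```bash
cat > m.py <<'E'
from h import *
def load(n):
    s=np.load(n,allow_pickle=True).item();W,d,o=world(s);return s,W,d,o,cv2.split(cv2.cvtColor(s['color'],cv2.COLOR_RGB2HSV))
def rect(P):
    r=cv2.minAreaRect((P[:,:2]*1000).astype(np.float32));b=cv2.boxPoints(r)
    e=[b[1]-b[0],b[2]-b[1]];e=max(e,key=np.linalg.norm);return np.array(r[0]).round(1),np.array(r[1]).round(1),np.degrees(np.arctan2(e[1],e[0])).round(2)
if __name__=='__main__':
    s,W,d,o,(H,S,V)=load('w_mast.npy')
    print('table z',np.median(W[150:250,30:60,2]))
    roi=np.zeros(H.shape,bool);roi[120:245,220:325]=1
    P=W[roi&(W[...,2]>.104)&(W[...,2]<.117)];print('ring',rect(P),len(P),P.mean(0).round(4))
    P=W[roi&(W[...,2]>.121)&(W[...,2]<.13)];print('pin',len(P),P.mean(0).round(4))
    m=roi&(W[...,2]>.005)&(W[...,2]<.012);P=plane(d,o,.008)[m];print('base',rect(P))
    red=roi&((H<7)|(H>173))&(S>150)&(V>70);P=plane(d,o,.009)[red];print('arrow',len(P),P.mean(0))
    s,W,d,o,(H,S,V)=load('w_jib.npy')
    print('table z',np.median(W[150:250,200:240,2]))
    roi=np.zeros(H.shape,bool);roi[40:300,250:355]=1
    red=roi&((H<7)|(H>173))&(S>150)&(V>70)&(W[...,2]>.054)
    print('collar',rect(plane(d,o,.06)[red]),np.median(W[red],0).round(4))
    m=roi&(W[...,2]>.068)&(W[...,2]<.08);m[150:]=0;P=plane(d,o,.075)[m];print('cw',rect(P),np.median(W[m],0))
    y=roi&(H>20)&(H<33)&(S>180)&(W[...,2]>.052)&(W[...,2]<.066);P=W[y];u=np.linalg.svd(P[:,:2]-P[:,:2].mean(0),full_matrices=False)[2][0];print('boom',rect(P),np.degrees(np.arctan2(u[1],u[0])),P.mean(0))
    m=roi&(W[...,2]>.085)&(W[...,2]<.1);P=W[m];print('wings',len(P),rect(P),P.mean(0))
    m=roi&(W[...,2]>.060)&(W[...,2]<.072)&(S<90)&(V>90);m[:150]=0;P=plane(d,o,.065)[m];print('tab',len(P),rect(P))
    cr=s['color'][195:300,260:350];cv2.imwrite('pics/crop3.png',cv2.resize(cr,None,fx=5,fy=5)[:,:,::-1])
E
python3 m.py
```

```text
table z 0.007457174920049964
ring (array([ 476.6, -271.4]), array([42.8, 43.2]), np.float32(-12.16)) 1333 [ 0.4757 -0.2711  0.1104]
pin 74 [ 0.4762 -0.2713  0.1239]
base (array([ 485.9, -272.8]), array([ 89.4, 129.3]), np.float32(-9.08))
arrow 160 [ 0.53473297 -0.28026084  0.009     ]
table z -0.00023804801679336296
collar (array([532.4, 147.8]), array([17.7, 39.3]), np.float32(-19.63)) [0.532  0.1479 0.0598]
cw (array([466.8, 171.2]), array([39.9, 49.4]), np.float32(-19.89)) [0.46627856 0.1714103  0.07481514]
boom (array([608. , 141.7]), array([ 55.3, 235.1]), np.float32(-19.69)) -19.603267150872718 [0.61034207 0.12047873 0.05852436]
wings 242 (array([641.6, 156.5]), array([31.7,  8.1]), np.float32(79.72)) [0.64050012 0.15646175 0.09220721]
tab 329 (array([635.3, 125.6]), array([46.2, 12.6]), np.float32(79.49))
```

View pics/crop3.png

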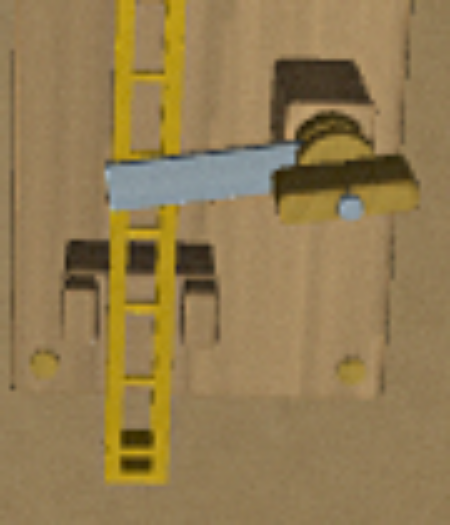

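Everything agrees: the wings measure at (0.641,0.1565), within 1 mm of where the collar predicts them. The nut angle is about 0.16 rad, the jib heading -19.7° and the mast heading about -9°. Now I'll turn the nut.

```bash
cat > d.py <<'E'
from h import *
N=[.6413,.1565]; p0=np.radians(-10.4)
robot.movep(N+[.16],tq(p0));robot.grip(.045)
print(robot.line_to(N+[.077],v=.1,threshold=15),robot.sense()['position'])
robot.grip(0,30);s=robot.sense();print('w',s['width'],s['finger_force'],s['contact_force'],s['joints'])
for a in (26,52,78): robot.movep(N+[.077],tq(p0+np.radians(a)))
s=robot.sense();print(s['position'],s['contact_force'],s['ft_torque'])
robot.grip(.045);robot.line_to(N+[.17],v=.2)
robot.movep([.56,.13,.30],tq(np.radians(70.3)));robot.hold(.1)
wsnap('w_jib2.png');print(robot.sense()['clock'])
E
python3 d.py
cat > e.py <<'E'
from m import *
s,W,d,o,(H,S,V)=load('w_jib2.npy')
roi=(W[...,0]>.45)&(W[...,0]<.75)&(W[...,1]<.2)&(W[...,1]>.05)
m=roi&(W[...,2]>.085)&(W[...,2]<.1);print('wings',m.sum(),rect(W[m]))
red=roi&((H<7)|(H>173))&(S>150)&(V>70)&(W[...,2]>.054);print('collar',rect(plane(d,o,.06)[red]))
m=roi&(W[...,2]>.068)&(W[...,2]<.08)&(W[...,0]<.52);print('cw',rect(plane(d,o,.075)[m]))
E
python3 e.py
```

```text
False [0.64191793 0.15656039 0.07763245]
w 0.007217059411791746 33.30404072999954 [0.60550304 0.38632083 3.50044669] [ 7.03472588e-02  7.60334323e-01  1.45168364e+00 -1.76744024e-05
  9.27841572e-01  2.51996416e-01]
[0.64168032 0.15637395 0.07778885] [-0.52667188 -1.38763788  6.35669087] [-0.1688559   0.09153508  0.00588639]
11.9
wings 266 (array([641.6, 156.7]), array([ 8.3, 31.7]), np.float32(-22.17))
collar (array([532.2, 148.1]), array([16.5, 38.4]), np.float32(-19.67))
cw (array([467.3, 171.2]), array([39.7, 48.3]), np.float32(-18.5))
```

View pics/w_jib2.png

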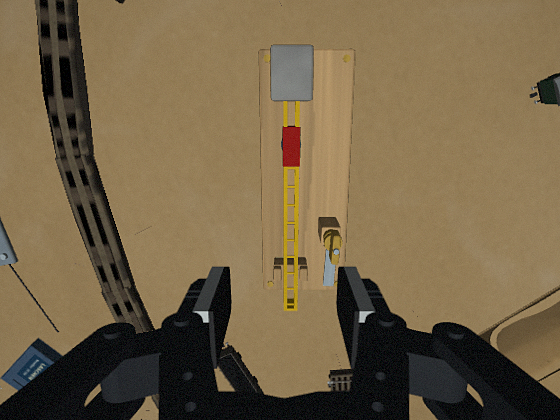

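The nut now reads about 1.53 rad, and the tab at (330,265) lies beside the boom, clear of it. Next I'll grip and lift the jib, keeping the fingertips above the boss.

```bash
cat > f.py <<'E'
from h import *
C=[.5323,.148]; q=tq(np.radians(70.3))
robot.movep(C+[.14],q)
print(robot.line_to(C+[.038],v=.1,threshold=15),robot.sense()['position'])
robot.grip(0,80);s=robot.sense();print('w',s['width'],s['finger_force'],s['contact_force'],s['position'])
robot.line_to(C+[.065],v=.04);robot.hold(.2)
s=robot.sense();print(s['width'],s['contact_force'],s['ft_torque'],s['clock'])
robot.line_to(C+[.25],v=.15);robot.hold(.3);s=robot.sense();print(s['contact_force'],s['ft_torque'],s['clock'])
wsnap('w_held.png');snap('scene','s_held.png')
E
python3 f.py
```

```text
False [0.53285469 0.1480387  0.03859209]
w 0.01626048362309916 79.72392797470093 [ 0.32678171 -1.43362802  6.33371884] [0.53262906 0.14788935 0.03892303]
0.016563433706105912 [-0.41365413  0.0514942  -6.95064834] [ 0.05377688 -0.07212    -0.02542343] 15.1417
[-0.99895192  0.30826765 -7.09427737] [-0.02192628 -0.04963918  0.04166097] 16.825
```

View pics/w_held.png

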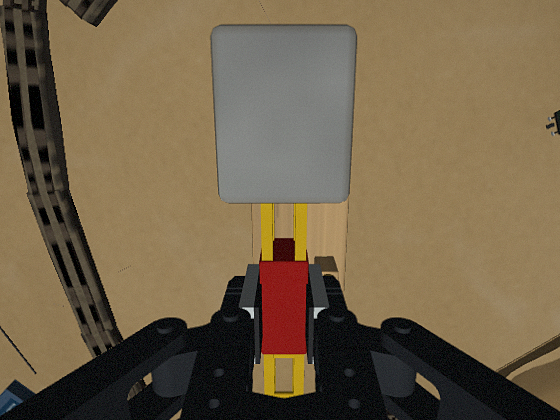

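View pics/s_held.png

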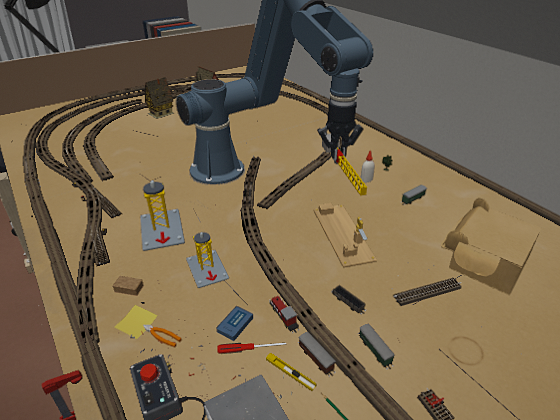

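The jib is held and looks level, with the collar centred in the pads at (284,305) in the wrist view. Next I'll carry it to above the pin and measure the held jib.

```bash
cat > g.py <<'E'
from m import *
def held(n):
    s,W,d,o,(H,S,V)=load(n);p=np.array(s['st']['position']);z=p[2]
    cw=(W[...,2]>z+.025)&(W[...,2]<z+.05)&(S<60);cw[215:]=0
    cw=cv2.erode(cw.astype(np.uint8),np.ones((9,9)))>0
    P=W[cw];A=np.c_[P[:,:2]-P[:,:2].mean(0),np.ones(len(P))];c=np.linalg.lstsq(A,P[:,2],rcond=None)[0]
    R=rect(plane(d,o,c[2])[cv2.dilate(cw.astype(np.uint8),np.ones((9,9)))>0]);h=np.radians(R[2]); h=h if np.cos(h)>0 else h+np.pi
    u=np.array([np.cos(h),np.sin(h)]);v=np.array([-u[1],u[0]])
    col=((H<7)|(H>173))&(S>150)&(V>100)&(W[...,2]>z+.01)&(W[...,2]<z+.04)
    Q=W[col]
    print('tcp',p.round(4),'cw',R,'z-tcp',c[2]-z,'pitch,roll deg',np.degrees([c[:2]@u,c[:2]@v]).round(2),'balance by cw',(R[0]/1000+.07*u).round(4),'collar',rect(plane(d,o,np.median(Q[:,2]))[col]),np.median(Q[:,2])-z)
if __name__=='__main__':
    held('w_held.npy')
    M=[.4762,-.2713];q=tq(np.radians(81))
    robot.line_to([.5,-.05,.25],tq(np.radians(76)),v=.2)
    robot.line_to(M+[.25],q,v=.2);robot.hold(.3)
    s=robot.sense();print(s['clock'],s['contact_force'],s['ft_torque'])
    wsnap('w_h2.png');held('w_h2.npy')
    sc=snap('scene');sc2=np.save('s_h2.npy',sc,allow_pickle=True)
    W,d,o=world(sc);H,S,V=cv2.split(cv2.cvtColor(sc['color'],cv2.COLOR_RGB2HSV))
    r=np.linalg.norm(W[...,:2]-M,axis=2)
    y=(H>20)&(H<33)&(S>150)&(r<.22)&(W[...,2]>.2);P=W[y];u=np.linalg.svd(P-P.mean(0),full_matrices=False)[2][0];u*=np.sign(u[0])
    print('boom scene',len(P),P.mean(0),'head',np.degrees(np.arctan2(u[1],u[0])),'pitch',np.degrees(np.arcsin(u[2])))
    t=(W[...,2]>.121)&(W[...,2]<.13)&(r<.03);print('pin',t.sum(),W[t].mean(0) if t.any() else 0)
E
python3 g.py
```

```text
tcp [0.5321 0.148  0.2495] cw (array([466.8, 171.7]), array([38.7, 48.1]), np.float32(-19.65)) z-tcp 0.03611480113576526 pitch,roll deg [-0.16 -0.04] balance by cw [0.5327 0.1482] collar (array([532.5, 148.3]), array([17.5, 38.7]), np.float32(-19.56)) 0.0208532694399563
19.6417 [-0.72350288 -0.43729554 -7.62530972] [-0.00873464 -0.06362419 -0.0099491 ]
tcp [ 0.4763 -0.2706  0.2501] cw (array([ 407.8, -259.6]), array([38.8, 48.1]), np.float32(-8.93)) z-tcp 0.03605321327380884 pitch,roll deg [-0.16 -0.01] balance by cw [ 0.477  -0.2705] collar (array([ 476.5, -270.4]), array([17.4, 39.1]), np.float32(-8.83)) 0.020863206471152862
boom scene 448 [ 0.59169544 -0.28864897  0.26246154] head -9.566114005702396 pitch -0.446095142757591
pin 10 [ 0.48043031 -0.27171548  0.12450008]
```

The held jib is level to within 0.2°, with its heading at -8.9° and its position within 1 mm. Now I'll lower it to a 3 cm gap and check.

```bash
cat > i.py <<'E'
from g import *
robot.line_to([.4758,-.272,.167],tq(np.radians(81)),v=.08,threshold=10);robot.hold(1.0)
s=robot.sense();print(s['clock'],s['contact_force'],s['position'],abs(np.array(s['qvel'])).max(),s['width'])
wsnap('w_h3.png');held('w_h3.npy')
sc=snap('scene');cv2.imwrite('pics/s_h3.png',cv2.resize(sc['color'][160:310,130:330],None,fx=4,fy=4)[:,:,::-1])
E
python3 i.py
```

```text
21.9333 [-0.75819632 -0.16732838 -6.53343614] [ 0.47579799 -0.27201199  0.16700285] 0.001318630560834009 0.016224332013501555
tcp [ 0.4758 -0.272   0.167 ] cw (array([ 407.2, -260.9]), array([38.7, 48.1]), np.float32(-8.97)) z-tcp 0.03604941219414021 pitch,roll deg [-0.14  0.02] balance by cw [ 0.4763 -0.2718] collar (array([ 475.9, -271.7]), array([17.5, 39.1]), np.float32(-8.88)) 0.020828960495236526
```

View pics/s_h3.png

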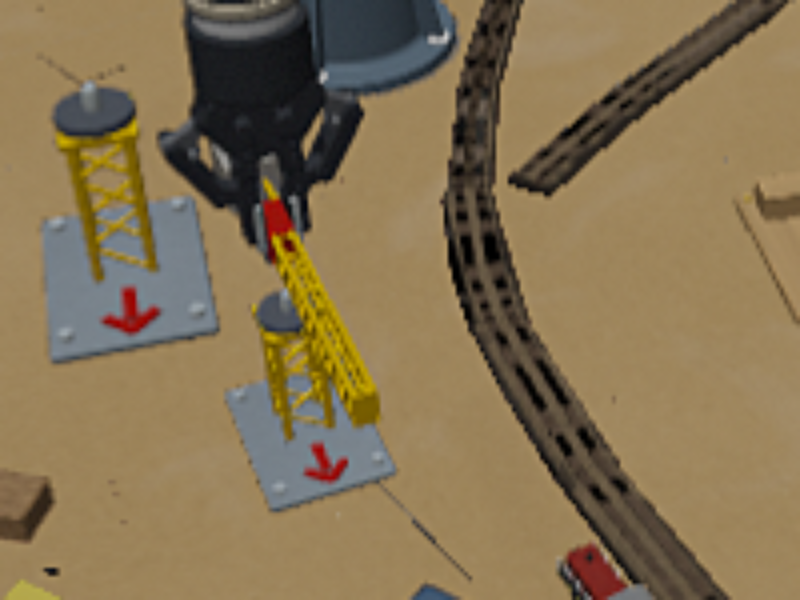

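The collar at (275,220) sits above the pin at (285,298). The boom is parallel to the arrow and nothing is touching.

```bash
python3 -c "
from workcell import robot
print(robot.hand_in())"
```

```text
the job is handed in; nothing more can be done
None
```

I turned the nut a quarter turn to about 1.53 rad and lifted the jib out; it was handed in held still and level to about 0.15°, the collar within about 1 mm of straight above the smaller mast's pin with about 3 cm of air, and the long end along the red arrow.

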